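# Shut and lock the battery hatch of the bench power unit

## Task

Shut and lock the sprung battery hatch on the bench power unit: set the fingertips in the slot of its round quarter-turn fastener, push the hatch down shut, and while it is held down turn the fastener a quarter turn clockwise as far as it goes, so that the slot points to the marks in front and behind and the hatch stays shut when you let go. Only push and turn; do not lift or shift any of the loose things standing round the unit.

Things in the scene. Friction and masses are not known exactly. Their poses are not given: they have to be found in the camera images.
- power_unit: Low grey metal box, 240 x 200 x 70 mm (x, y, z), fixed; origin under its centre on the bench, z up, -x is its front. The aluminium hatch is its top, hinged along y at the rear (x = +0.100, z = 0.070 in this frame). With the hatch shut the panel's top is at z = 0.070 and the floor of the fastener's slot is centred at (-0.045, 0, 0.072) in this frame.
- hatch (a joint): Hatch angle, rad: 0 = shut (hard stop), 0.16 = fully open (front edge 33 mm up). A spring holds it at 0.16; about 2 to 4 N downwards on the fastener shuts it. Locked and let go, it springs up to about 0.02 (the cam's play) and stays.
- hatch_lock (a joint): Fastener angle, rad, clockwise from above: 0 = slot along the unit's y, 1.571 = locked at a hard stop, slot along the unit's x at two black marks. Starts at 0 to 0.3, stiff (0.12 N m), stays where left. From 1.1 on its tongue runs under a lip of the box, if the hatch is held within 0.04 rad of shut; turned with the hatch up, the tongue lies on the lip and bars shutting: turn back first.
- slot_centre (a point): Centre of the slot's floor, on the fastener's turning axis, 145 mm in front of the hinge; turns and tilts with the fastener: y along the slot, z out of the panel. The fastener is a round grey head 100 mm across, 16 mm proud of the panel, with a slot across its middle 84 mm long, 32 mm wide, 14 mm deep, black-floored, closed at both ends.
- timer: Loose flat white bench timer, 62 x 62 x 15 mm, in front of the unit, origin under its centre. Leave alone.
- buffer_bottle: Loose small white dropper bottle, 29 mm across, 71 mm tall, left of the unit, origin under its centre. Leave alone.
- reagent_white: Loose white bottle with a black cap, 48 mm across, 92 mm tall, right of the unit, origin under its centre. Leave alone.
- test_pouch: Loose flat white pouch, 60 x 104 x 9 mm, in front of the unit, origin under its centre. Leave alone.

How it is judged:
By the outcome, as a careful person would: the job done as asked, in the order asked, and still so for the second after the job is handed in, with the robot touching nothing.
It also fails if it takes over 35 s, if anything falls off the work surface, if the arm or the gripper's body presses on something with over 40 N, if the wrist force passes 120 N, or if a joint passes its speed limit or range.

## Robot

A 6-joint arm with a two-finger parallel gripper is mounted at the origin on a cart in front of the work surface, level with it; the furniture and walls round the work are solid. World frame = base frame: x ahead of the robot, y to its left, z up, the work surface at z = 0. Lengths are in m, angles in degrees, forces in N, time in s.
With the tool pointing down it reaches from about 0.425 to 0.925 m from the base axis. Payload 12.5 kg.
Tool frame: the origin (TCP) lies between the finger pads; the fingertips stand tips_ahead ahead of it and the grasp point (between the pads) lies 2 mm behind it (tips_ahead is the distance from the TCP to the fingertips, in m); z points along the fingers, y is the line along which they close (so a half turn about z gives the same grasp; the last joint's range is limited). The gripper opens to 85 mm and grips with 20 to 120 N. Pads are 22 mm wide; open, the fingers measure 114 mm over their backs; the gripper's body (76 mm by 85 mm) begins 54 mm behind the grasp point. The pads swing forward as they close: fully open they stand 13 mm farther back than shut.
Start: joints at [-73.946, 28.126, 89.318, -0, 62.55, -6.05], TCP at [0.235, -0.579, 0.224] pointing down, gripper open.
Joint ranges: [-177.58, 177.58], [-47.91, 125.51], [2.72, 160], [-65.01, 245.01], [3.68, 167.84], [-153.87, 153.87]. Speed limits (degrees/s): [127.2, 127.2, 159.86, 180, 180, 180].

## Interface

Orientations are given as [roll, pitch, yaw] about the fixed x, y, z axes, in that order (R = Rz(yaw) Ry(pitch) Rx(roll)).
In Python, from rig import * gives the robot as it stands.
- The arm moves only by the shell command python3 -m inch 'ROWS' [OPENING] [FORCE]. ROWS is JSON, a list of rows, each an object with "slide": the shift along the tool's x, y, z in mm, a list of three; "rot": the turn, a rotation vector about the tool's x, y, z in degrees, a list of three. A call has 1 to 20 rows; each row is the pose to reach, as a shift and turn from the pose commanded when the call began, along the tool's axes at that moment; what a row does not reach only later rows make up. A row lasts 1/12 s, in which the tool goes at most 41.7 mm and 7.16 degrees, less where a joint would pass 70% of its speed; a pose out of reach is approached as far as the arm can. A call with a gripper value outside its range is refused whole. OPENING is the opening, from 0 (shut) to 1 (fully open), set as the call begins (- or left out, the last holds). The fingers move at their own pace and stop on an object; FORCE is the grip in N (left out, the last holds). Time passes only in rows, so rows that repeat a pose let the fingers close. It gives the time, the measured TCP pose, the force, the opening and the grip force at its end, in the units of the state.
- get_obs(): the state, without advancing time (a new reading comes with each control period).
- read_camera(name): name is "side" or "top" or "wrist"; returns the picture (384x512x3 uint8, red, green, blue); there is no depth.
- camera_info(name): a dict with "K" (3x3 intrinsics, pixels), "rvec" (rotation vector, rad) and "tvec" (3), from world to camera coordinates, as OpenCV has them. Camera axes: x right, y down, z forward; pixel columns grow to the right and rows downward; lengths in m; the calibration is good to about 2 mm. The wrist camera is an equidistant fisheye: a pixel r from the principal point sees the ray r / f radians off the axis. A picture is of the moment at which its call begins: read the wrist's pose just before it. camera_info takes no time and is no camera call; for the wrist camera it gives the pose at the moment of the call.
- sign_off(): hands the job in; it is judged then, once.
The state is a dict: "t": time; "joint_pos": joint angles; "joint_vel": joint speeds; "effort": joint torques, N m; "ee_pos": TCP position; "tool_rot": TCP orientation; "wrist_force": force on the tool from outside, world axes, zero at the start; "ft_torque": the same for the moment, N m; "grip_width": finger opening in m; "gripper_force": force on a finger pad.
Only numpy, scipy, OpenCV 4.12 (cv2) and the standard library are available. Lean on these libraries where they do the work, as an engineer would, in place of code of your own. Each camera call takes 0.05 s, during which the arm holds its last target. There are 200 camera calls.

## Working session

There is one attempt and no reset: what is moved stays moved. The work goes in short steps, Python scripts to look and compute and a shell command to move; the robot and the scene stay as the last step left them, time stands still between calls to the robot, and variables do not carry over. Pictures are saved under pics/ and viewed, at most 10 in all, crops included, and the job is handed in when it is done.

```bash
mkdir -p pics; ls
python3 - <<'E'
from rig import *
import cv2,numpy as np
o=get_obs();print(o)
for n in("top","side","wrist"):
    c=camera_info(n);print(n,c)
    im=read_camera(n);cv2.imwrite(f"pics/{n}0.png",im[:,:,::-1])
a=[cv2.imread(f"pics/{n}0.png") for n in("top","side")]
cv2.imwrite("pics/both0.png",cv2.resize(np.vstack(a),(448,600)) if 0 else np.hstack([cv2.resize(x,(400,300)) for x in a]))
E
```

```text
pics
{'t': 0.0, 'joint_pos': array([-7.39458146e+01,  2.81640238e+01,  8.93508738e+01,  1.10194951e-04,
        6.25498455e+01, -6.05272778e+00]), 'joint_vel': array([-0.06997766,  0.00969122, -0.02874308,  0.00059111, -0.08283446,
       -0.05960489]), 'effort': array([-1.87665311e-03, -6.18461895e+01, -2.61598581e+01, -2.04637631e-04,
        3.96146337e-03, -1.62099315e-06]), 'ee_pos': array([ 0.23514099, -0.57881874,  0.22372459]), 'tool_rot': array([-1.79935628e+02, -6.92393815e-03,  2.21068584e+01]), 'wrist_force': array([-0.40048522, -0.04021642, -0.36421841]), 'ft_torque': array([ 0.02415987, -0.00913763,  0.01742626]), 'gripper_force': 0.0, 'grip_width': 0.08568746659726299}
top {'K': array([[364.7071499 ,   0.        , 252.19749288],
       [  0.        , 364.7071499 , 191.75324078],
       [  0.        ,   0.        ,   1.        ]]), 'rvec': array([ 2.16552933, -2.14874251,  0.14979518]), 'tvec': array([-0.05592816,  0.58244296,  0.96403146])}
side {'K': array([[360.87058692,   0.        , 257.18139548],
       [  0.        , 360.87058692, 194.24464418],
       [  0.        ,   0.        ,   1.        ]]), 'rvec': array([ 0.48778922, -2.67618975,  1.25877647]), 'tvec': array([0.49709999, 0.21255101, 0.73825493])}
wrist {'K': array([[297.31863964,   0.        , 252.3080065 ],
       [  0.        , 297.31863964, 193.70232575],
       [  0.        ,   0.        ,   1.        ]]), 'rvec': array([-2.37580371,  1.59810248,  0.26124415]), 'tvec': array([-0.62406036, -0.04167329,  0.38033844])}
```

View pics/top0.png

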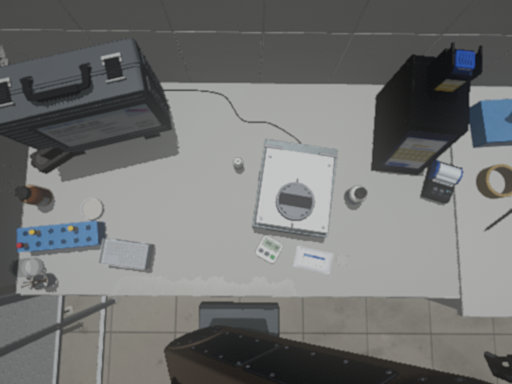

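View pics/side0.png

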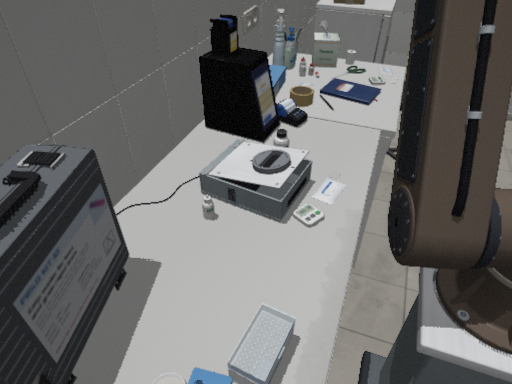

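The top view shows the unit with its slot centred near (296,201) and lying nearly along world y. The pouch and timer are in front, and the bottles stand at both sides. The side view shows the hatch up.

```bash
cat > h.py <<'E'
import numpy as np,cv2
from rig import *
def ray(n,uv,z,ci=None):
    c=ci or camera_info(n);K=c["K"];R=cv2.Rodrigues(np.array(c["rvec"]))[0];t=np.array(c["tvec"])
    uv=np.atleast_2d(uv).astype(float);p=(uv-K[[0,1],2])/K[0,0]
    if n=="wrist":
        r=np.linalg.norm(p,axis=1,keepdims=True);d=np.c_[p/r*np.sin(r),np.cos(r)]
    else: d=np.c_[p,np.ones(len(p))]
    d=d@R;o=-R.T@t
    return o+d*((z-o[2])/d[:,2])[:,None]
E
python3 - <<'E'
from h import *
import rig
print([x for x in dir(rig) if not x.startswith('_')], getattr(rig,'tips_ahead',None))
im=cv2.imread("pics/top0.png");g=cv2.cvtColor(im,cv2.COLOR_BGR2GRAY)
x0,y0,x1,y1=240,130,350,245
m=np.zeros_like(g);m[185:218,275:317]=(g[185:218,275:317]<55)*255
for c in cv2.findContours(m,0,2)[0]:
    if cv2.contourArea(c)<60: continue
    r=cv2.minAreaRect(c);b=cv2.boxPoints(r);P=ray("top",b,.095)
    print("slot",r,P.round(4),P.mean(0),[np.linalg.norm(P[i]-P[i-1]) for i in range(4)])
m=np.zeros_like(g);m[y0:y1,x0:x1]=(g[y0:y1,x0:x1]>190)*255
for c in cv2.findContours(m,0,2)[0]:
    if cv2.contourArea(c)<500: continue
    r=cv2.minAreaRect(c);b=cv2.boxPoints(r);P=ray("top",b,.085)
    print("panel",r,P.round(4),[np.linalg.norm(P[i]-P[i-1]) for i in range(4)])
cv2.imwrite("pics/c0.png",cv2.resize(im[y0:y1,x0:x1],None,fx=5,fy=5,interpolation=cv2.INTER_CUBIC))
E
```

```text
['Unreachable', 'camera_info', 'get_obs', 'read_camera', 'sign_off', 'tips_ahead'] 0.017
panel ((296.3999938964844, 189.6999969482422), (70.28641510009766, 74.24622344970703), 8.130102157592773) [[ 0.4991 -0.0624  0.085 ]
 [ 0.6946 -0.0893  0.085 ]
 [ 0.6693 -0.2743  0.085 ]
 [ 0.4748 -0.2426  0.085 ]] [np.float64(0.1818068600056181), np.float64(0.19736389369812943), np.float64(0.18674742431668973), np.float64(0.19703140627392543)]
```

View pics/c0.png

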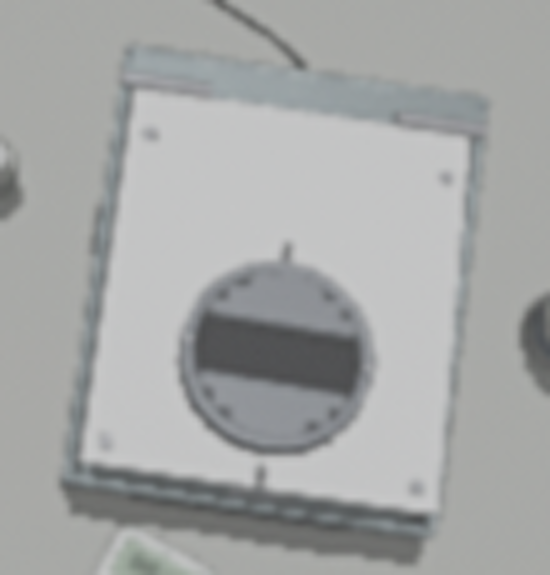

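The crop shows the slot running from about (196,343) to (361,369), close to the unit's y axis. The two marks are at (287,252) and (261,477). The dark threshold missed the slot, so I'm refining it.

Run:
```python
from h import *
im=cv2.imread("pics/top0.png");g=cv2.cvtColor(im,cv2.COLOR_BGR2GRAY)
big=cv2.resize(g[180:225,270:322],None,fx=8,fy=8,interpolation=cv2.INTER_CUBIC)
m=(big<105).astype(np.uint8)*255
c=max(cv2.findContours(m,0,1)[0],key=cv2.contourArea);r=cv2.minAreaRect(c)
b=(cv2.boxPoints(r)+.5)/8-.5+[270,180];P=ray("top",b,.105)
print(b.round(1),P.round(4),P.mean(0).round(4),[np.linalg.norm(P[i]-P[i-1]).round(4) for i in range(4)])
for i in(0,1): d=P[i+1]-P[i];print(np.degrees(np.arctan2(d[1],d[0])))
mk=np.array([[240+286.5/5,130+252/5],[240+261/5,130+477/5]])-.4
A=ray("top",mk[:1],.084)[0];B=ray("top",mk[1:],.104)[0];d=A-B
print("marks",A,B,np.degrees(np.arctan2(d[1],d[0])))
```

```text
[[277.6 203.3]
 [279.7 191.6]
 [312.6 197.4]
 [310.5 209. ]] [[ 0.5449 -0.1161  0.105 ]
 [ 0.575  -0.1214  0.105 ]
 [ 0.5609 -0.2057  0.105 ]
 [ 0.5309 -0.2001  0.105 ]] [ 0.5529 -0.1608  0.105 ] [np.float64(0.0851), np.float64(0.0305), np.float64(0.0855), np.float64(0.0305)]
-9.948829427083048
-99.51661221890218
marks [ 0.60908926 -0.16870106  0.084     ] [ 0.48990777 -0.15209803  0.104     ] -7.930765031188506
```

```bash
python3 -m inch '[{"slide":[22,-13,1],"rot":[0,0,-7]},{"slide":[45,-27,2],"rot":[0,0,-14]},{"slide":[68,-40,3],"rot":[0,0,-21]},{"slide":[90,-54,5],"rot":[0,0,-28]},{"slide":[113,-67,6],"rot":[0,0,-35]},{"slide":[135,-80,7],"rot":[0,0,-42]},{"slide":[158,-94,8],"rot":[0,0,-49]},{"slide":[180,-107,10],"rot":[0,0,-56]},{"slide":[203,-121,11],"rot":[0,0,-63]},{"slide":[225,-134,12],"rot":[0,0,-70]},{"slide":[248,-147,13],"rot":[0,0,-77]},{"slide":[271,-161,14],"rot":[0,0,-84]},{"slide":[293,-174,15],"rot":[0,0,-91]},{"slide":[316,-188,16],"rot":[0,0,-98]},{"slide":[338,-201,17],"rot":[0,0,-105]},{"slide":[361,-214,18],"rot":[0,0,-112]},{"slide":[383,-228,19],"rot":[0,0,-119]},{"slide":[406,-241,20],"rot":[0,0,-126]},{"slide":[428,-255,22],"rot":[0,0,-133]},{"slide":[451,-268,24],"rot":[0,0,-140]}]' 0.5
python3 -m inch '[{"slide":[0,0,0],"rot":[0,0,-4]},{"slide":[0,0,0],"rot":[0,0,-8.2]},{"slide":[0,0,0],"rot":[0,0,-8.2]},{"slide":[0,0,0],"rot":[0,0,-8.2]}]'
python3 - <<'E'
from h import *
import rig
o=get_obs();print(rig.tips_ahead,o)
c=camera_info("wrist");im=read_camera("wrist")[:,:,::-1];np.save("w1.npy",im)
import pickle;pickle.dump(c,open("w1.pkl","wb"))
cv2.imwrite("pics/w1.png",im)
E
```

```text
t: 1.82
ee_pos: [0.5527, -0.1598, 0.2001]
tool_rot: [-180.0, -0.0, 162.5]
wrist_force: [-0.1, 0.6, 0.7]
grip_width: 0.0425
gripper_force: 0.0
t: 2.15
ee_pos: [0.5521, -0.161, 0.2001]
tool_rot: [180.0, -0.0, 170.2]
wrist_force: [-0.6, -0.1, 0.2]
grip_width: 0.0426
gripper_force: 0.0
0.017 {'t': 2.15, 'joint_pos': array([-2.28335609e+01,  2.55677855e+01,  9.80989354e+01, -4.98624637e-03,
        5.63535004e+01, -1.03010645e+02]), 'joint_vel': array([-0.42632493, -0.19460017, -0.00269136,  0.05432684, -0.13635673,
        1.02466108]), 'effort': array([ 4.86964323e-01, -5.66424966e+01, -2.41702795e+01,  8.63829948e-03,
        1.01674494e-03, -4.25659334e-01]), 'ee_pos': array([ 0.55212413, -0.16098959,  0.20012429]), 'tool_rot': array([ 1.79999491e+02, -2.06366136e-02,  1.70179847e+02]), 'wrist_force': array([-0.6037348 , -0.08527636,  0.15552521]), 'ft_torque': array([ 0.02657322, -0.02278357,  0.01528754]), 'gripper_force': 0.0, 'grip_width': 0.04262915276806832}
```

View pics/w1.png

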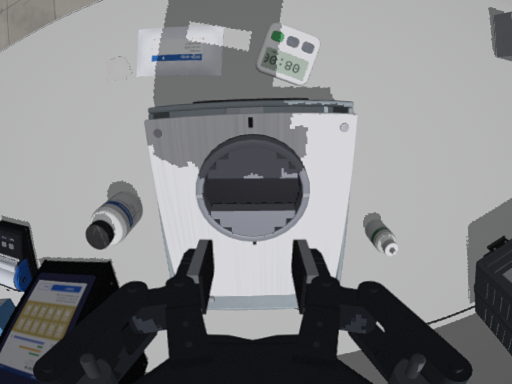

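The wrist view shows the slot spanning about x 203–301 and y 178–205, horizontal in the image and so aligned with the fingers. The tips are spread evenly on either side of its middle. I'll check the centre by casting rays.

Run:
```python
from h import *
import pickle
c=pickle.load(open("w1.pkl","rb"));im=np.load("w1.npy");g=cv2.cvtColor(np.ascontiguousarray(im),cv2.COLOR_BGR2GRAY)
print(g[165:222:2,225],g[165:222:2,280]); print(g[192,190:316:2])
for z in(.095,.11): print(z,ray("wrist",[[203,191],[301,191],[252,178],[252,205],[252,140],[252,240]],z,c).round(4))
```

```text
[ 73  73  74  73  73  73  73  48  44  45  44  45  43  43  41  42  42  40
  42  40  57  57  55 117 141 140 139 140 139] [ 73  73  77  76  76  75 114  51  48  47  46  47  46  46  45  45  44  44
  42  35  57  56  56 138 142 142 141 141 141]
[214 215 215 132 139 147 116  46  41  41  42  41  42  42  43  42  42  42
  42  43  43  42  44  42  43  43  43  43  44  44  44  44  43  44  43  45
  44  45  45  45  44  44  45  45  44  45  44  46  44  45  45  45  44  45
  28  41  72 141 142 134 210 215 214]
0.095 [[ 0.545  -0.2048  0.095 ]
 [ 0.5602 -0.1171  0.095 ]
 [ 0.5407 -0.1589  0.095 ]
 [ 0.5659 -0.1633  0.095 ]
 [ 0.5072 -0.1531  0.095 ]
 [ 0.6014 -0.1694  0.095 ]]
0.11 [[ 0.5407 -0.2014  0.11  ]
 [ 0.5549 -0.1189  0.11  ]
 [ 0.5366 -0.1582  0.11  ]
 [ 0.5603 -0.1623  0.11  ]
 [ 0.5051 -0.1528  0.11  ]
 [ 0.5937 -0.1681  0.11  ]]
```

```bash
python3 -m inch '[{"slide":[1,0,15],"rot":[0,0,0]},{"slide":[1,0,30],"rot":[0,0,0]},{"slide":[1,0,45],"rot":[0,0,0]},{"slide":[1,0,60],"rot":[0,0,0]},{"slide":[1,0,70],"rot":[0,0,0]},{"slide":[1,0,76],"rot":[0,0,0]},{"slide":[1,0,80],"rot":[0,0,0]},{"slide":[1,0,83],"rot":[0,0,0]},{"slide":[1,0,85],"rot":[0,0,0]},{"slide":[1,0,85],"rot":[0,0,0]}]'
python3 - <<'E'
from h import *
im=read_camera("wrist")[:,:,::-1]
cv2.imwrite("pics/w2.png",im); print(get_obs()["wrist_force"])
E
```

```text
t: 3.03
ee_pos: [0.5513, -0.1609, 0.1154]
tool_rot: [-180.0, 0.0, 170.3]
wrist_force: [-0.7, 0.3, 0.3]
grip_width: 0.0425
gripper_force: 0.0
[-0.39240929  0.09702935  0.78324769]
```

View pics/w2.png

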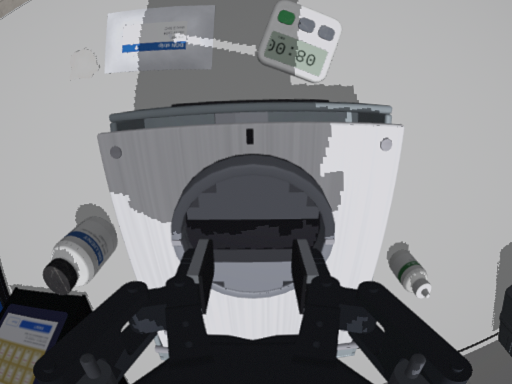

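The tips (about (195,245) and (305,245)) hang over the slot, which spans roughly x 187–320, and nothing is touching yet. I'm continuing slowly down.

```bash
python3 -m inch '[{"slide":[0,0,2],"rot":[0,0,0]},{"slide":[0,0,4],"rot":[0,0,0]},{"slide":[0,0,6],"rot":[0,0,0]},{"slide":[0,0,8],"rot":[0,0,0]},{"slide":[0,0,8],"rot":[0,0,0]},{"slide":[0,0,8],"rot":[0,0,0]}]'
python3 -m inch '[{"slide":[0.5,0,2],"rot":[0,0,0]},{"slide":[1,0,4],"rot":[0,0,0]},{"slide":[1,0,6],"rot":[0,0,0]},{"slide":[1,0,8],"rot":[0,0,0]},{"slide":[1,0,8],"rot":[0,0,0]},{"slide":[1,0,8],"rot":[0,0,0]}]'
```

```text
t: 3.58
ee_pos: [0.5512, -0.1609, 0.1072]
tool_rot: [-180.0, -0.0, 170.3]
wrist_force: [0.8, 0.4, 0.1]
grip_width: 0.0427
gripper_force: 0.0
t: 4.08
ee_pos: [0.5502, -0.1607, 0.0991]
tool_rot: [-180.0, -0.0, 170.3]
wrist_force: [-0.1, -0.3, -0.1]
grip_width: 0.0426
gripper_force: 0.0
```

Run:
```python
from h import *
a=read_camera("side")[:,:,::-1][110:240,180:340];b=read_camera("wrist")[:,:,::-1][100:320,110:400]
cv2.imwrite("pics/s3.png",np.hstack([cv2.resize(a,(400,325),interpolation=cv2.INTER_CUBIC),cv2.resize(b,(400,325))]))
```

```text
(no output)
```

View pics/s3.png

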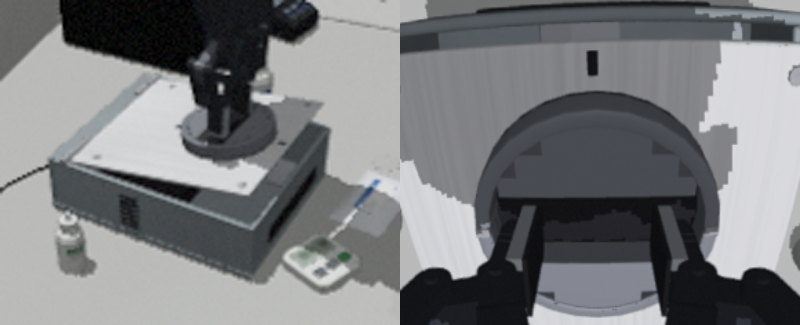

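The fingers are in the slot with room on all sides, and the hatch is still up. I'm pushing down further.

```bash
python3 -m inch '[{"slide":[0,0,2],"rot":[0,0,0]},{"slide":[0,0,4],"rot":[0,0,0]},{"slide":[0,0,6],"rot":[0,0,0]},{"slide":[0,0,6],"rot":[0,0,0]},{"slide":[0,0,6],"rot":[0,0,0]}]'
python3 -m inch '[{"slide":[0.5,0,2],"rot":[0,0,0]},{"slide":[1,0,4],"rot":[0,0,0]},{"slide":[1,0,6],"rot":[0,0,0]},{"slide":[1,0,6],"rot":[0,0,0]},{"slide":[1,0,6],"rot":[0,0,0]}]'
```

```text
t: 4.6
ee_pos: [0.5502, -0.1607, 0.0931]
tool_rot: [-180.0, -0.0, 170.3]
wrist_force: [0.2, 0.1, 0.6]
grip_width: 0.0426
gripper_force: 0.0
t: 5.02
ee_pos: [0.5491, -0.1606, 0.0872]
tool_rot: [-180.0, -0.0, 170.3]
wrist_force: [-1.0, -0.0, 2.9]
grip_width: 0.0427
gripper_force: 1.0
```

```bash
python3 -m inch '[{"slide":[0.3,0,2],"rot":[0,0,0]},{"slide":[0.6,0,4],"rot":[0,0,0]},{"slide":[1,0,6],"rot":[0,0,0]},{"slide":[1,0,8],"rot":[0,0,0]},{"slide":[1,0,8],"rot":[0,0,0]},{"slide":[1,0,8],"rot":[0,0,0]}]'
python3 - <<'E'
from h import *
a=read_camera("side")[:,:,::-1][110:240,180:340];b=read_camera("wrist")[:,:,::-1][100:320,110:400]
cv2.imwrite("pics/s4.png",np.hstack([cv2.resize(a,(400,325),interpolation=cv2.INTER_CUBIC),cv2.resize(b,(400,325))]))
E
```

```text
t: 5.52
ee_pos: [0.5482, -0.1604, 0.0791]
tool_rot: [-180.0, -0.0, 170.3]
wrist_force: [-1.6, -0.6, 1.9]
grip_width: 0.0429
gripper_force: 1.2
```

View pics/s4.png

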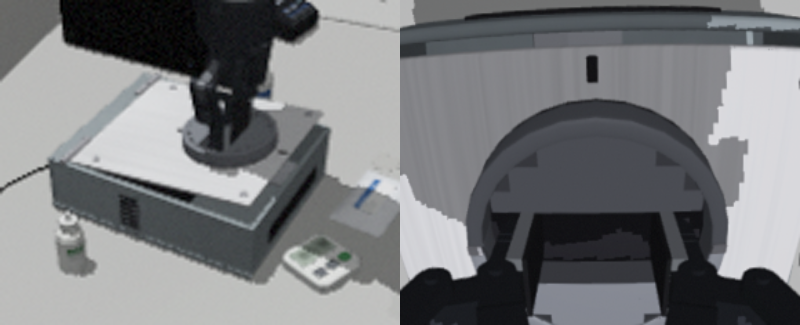

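The hatch is going down with the tips on the slot floor at about 2 N. I'm continuing to the stop.

```bash
python3 -m inch '[{"slide":[0.3,0,2],"rot":[0,0,0]},{"slide":[0.6,0,4],"rot":[0,0,0]},{"slide":[0.8,0,6],"rot":[0,0,0]},{"slide":[1,0,8],"rot":[0,0,0]},{"slide":[1,0,8],"rot":[0,0,0]}]'
python3 -m inch '[{"slide":[0,0,1],"rot":[0,0,0]},{"slide":[0,0,2],"rot":[0,0,0]},{"slide":[0,0,2],"rot":[0,0,0]},{"slide":[0,0,2],"rot":[0,0,0]}]'
```

```text
t: 6.03
ee_pos: [0.5474, -0.1603, 0.0709]
tool_rot: [-180.0, 0.0, 170.3]
wrist_force: [0.2, -1.0, 3.1]
grip_width: 0.0424
gripper_force: 1.4
t: 6.37
ee_pos: [0.5474, -0.1603, 0.0693]
tool_rot: [-180.0, 0.0, 170.3]
wrist_force: [0.9, -0.3, 2.9]
grip_width: 0.0429
gripper_force: 1.4
```

```bash
for i in 1 2 3; do python3 -m inch '[{"slide":[0,0,1],"rot":[0,0,0]},{"slide":[0,0,1],"rot":[0,0,0]},{"slide":[0,0,1],"rot":[0,0,0]}]' | egrep 'ee_pos|wrist'; done
```

```text
ee_pos: [0.5473, -0.1602, 0.0683]
wrist_force: [-0.5, -0.6, 2.8]
ee_pos: [0.5472, -0.1602, 0.0672]
wrist_force: [-0.2, -1.2, 4.2]
ee_pos: [0.5472, -0.1602, 0.0662]
wrist_force: [-1.7, -1.1, 3.6]
```

```bash
for i in 1 2 3; do python3 -m inch '[{"slide":[0,0,1],"rot":[0,0,0]},{"slide":[0,0,1],"rot":[0,0,0]},{"slide":[0,0,1],"rot":[0,0,0]}]' | egrep 'ee_pos|wrist'; done
python3 - <<'E'
from h import *
a=read_camera("side")[:,:,::-1][110:240,180:340];b=read_camera("wrist")[:,:,::-1][100:320,110:400]
cv2.imwrite("pics/s5.png",np.hstack([cv2.resize(a,(400,325),interpolation=cv2.INTER_CUBIC),cv2.resize(b,(400,325))]))
E
```

```text
ee_pos: [0.5472, -0.1602, 0.0652]
wrist_force: [-2.2, -2.2, 2.9]
ee_pos: [0.5472, -0.1602, 0.0642]
wrist_force: [-2.1, -1.7, 3.4]
ee_pos: [0.5472, -0.1602, 0.0632]
wrist_force: [-1.9, -1.4, 4.0]
```

View pics/s5.png

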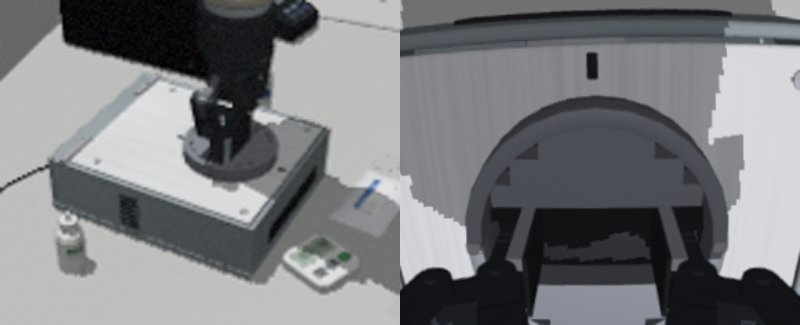

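The hatch is nearly shut. A small −x force suggests the fingers are touching the rear slot wall, so I'm easing forward and going on down.

```bash
python3 -m inch '[{"slide":[0.7,0,0],"rot":[0,0,0]},{"slide":[1.5,0,1],"rot":[0,0,0]},{"slide":[1.5,0,1],"rot":[0,0,0]}]' | egrep 'ee_pos|wrist'; for i in 1 2 3; do python3 -m inch '[{"slide":[0,0,1],"rot":[0,0,0]},{"slide":[0,0,1],"rot":[0,0,0]},{"slide":[0,0,1],"rot":[0,0,0]}]' | egrep 'ee_pos|wrist'; done
```

```text
ee_pos: [0.547, -0.1603, 0.063]
wrist_force: [2.6, -0.8, 7.9]
ee_pos: [0.5471, -0.1602, 0.0627]
wrist_force: [-0.6, 0.6, 16.0]
ee_pos: [0.5471, -0.1602, 0.0623]
wrist_force: [-2.4, 1.0, 22.8]
ee_pos: [0.5471, -0.1603, 0.062]
wrist_force: [-4.3, 2.3, 31.7]
```

The hard stop is reached at z ≈ 0.063. I'm easing the pressure and turning clockwise (+tool z).

```bash
python3 -m inch '[{"slide":[-1,0,-1.5],"rot":[0,0,0]},{"slide":[-1,0,-1.5],"rot":[0,0,4]},{"slide":[-1,0,-1.5],"rot":[0,0,8]},{"slide":[-1,0,-1.5],"rot":[0,0,12]},{"slide":[-1,0,-1.5],"rot":[0,0,16]},{"slide":[-1,0,-1.5],"rot":[0,0,20]},{"slide":[-1,0,-1.5],"rot":[0,0,20]}]'; python3 -c "
from rig import *;print(get_obs()['ft_torque'])"
```

```text
t: 9.55
ee_pos: [0.5472, -0.16, 0.0624]
tool_rot: [180.0, 0.1, 150.1]
wrist_force: [-4.8, 1.6, 22.3]
grip_width: 0.0425
gripper_force: 11.0
[ 0.49147634  0.67994357 -0.09302962]
```

```bash
python3 -m inch '[{"slide":[0,0,0],"rot":[0,0,5]},{"slide":[0,0,0],"rot":[0,0,10]},{"slide":[0,0,0],"rot":[0,0,15]},{"slide":[0,0,0],"rot":[0,0,20]},{"slide":[0,0,0],"rot":[0,0,25]},{"slide":[0,0,0],"rot":[0,0,30]},{"slide":[0,0,0],"rot":[0,0,35]},{"slide":[0,0,0],"rot":[0,0,40]},{"slide":[0,0,0],"rot":[0,0,45]},{"slide":[0,0,0],"rot":[0,0,50]},{"slide":[0,0,0],"rot":[0,0,55]},{"slide":[0,0,0],"rot":[0,0,60]},{"slide":[0,0,0],"rot":[0,0,65]},{"slide":[0,0,0],"rot":[0,0,65]}]'; python3 -c "
from rig import *;print(get_obs()['ft_torque'])"
```

```text
t: 10.72
ee_pos: [0.5481, -0.1595, 0.0625]
tool_rot: [179.8, 0.0, 85.0]
wrist_force: [0.1, 8.0, 20.2]
grip_width: 0.043
gripper_force: 10.2
[ 1.33381104 -0.1599309  -0.11311793]
```

```bash
for i in 1 2 3 4; do python3 -m inch '[{"slide":[0,0,0],"rot":[0,0,2]},{"slide":[0,0,0],"rot":[0,0,4]},{"slide":[0,0,0],"rot":[0,0,4]}]' | egrep 'ee_pos|wrist|rot'; python3 -c "
from rig import *;print(get_obs()['ft_torque'])"; done
```

```text
ee_pos: [0.5481, -0.1596, 0.0625]
tool_rot: [179.8, -0.0, 81.2]
wrist_force: [0.3, 6.5, 20.6]
[ 1.16999931 -0.16191002 -0.00211872]
ee_pos: [0.5481, -0.1602, 0.0625]
tool_rot: [179.8, 0.0, 77.2]
wrist_force: [-0.4, 2.0, 20.2]
[ 0.37516335  0.07322317 -0.00213878]
ee_pos: [0.5481, -0.1605, 0.0625]
tool_rot: [179.8, 0.0, 73.2]
wrist_force: [-0.5, 0.2, 19.2]
[0.07669707 0.15570458 0.01692707]
ee_pos: [0.5482, -0.1604, 0.0625]
tool_rot: [179.7, 0.0, 69.3]
wrist_force: [0.6, 1.2, 19.2]
[ 0.2862793  -0.0483938   0.81183595]
```

The torque jumped to 0.8 N m, so the fastener is at its end stop. I'm turning back only within the slot's play, then lifting straight out and checking.

```bash
python3 -m inch '[{"slide":[0,0,0],"rot":[0,0,1]},{"slide":[0,0,0],"rot":[0,0,1]},{"slide":[0,0,0],"rot":[0,0,-3]},{"slide":[0,0,0],"rot":[0,0,-7]},{"slide":[0,0,-2],"rot":[0,0,-8]},{"slide":[0,0,-5],"rot":[0,0,-8]},{"slide":[0,0,-15],"rot":[0,0,-8]},{"slide":[0,0,-30],"rot":[0,0,-8]},{"slide":[0,0,-50],"rot":[0,0,-8]},{"slide":[0,0,-75],"rot":[0,0,-8]},{"slide":[0,0,-100],"rot":[0,0,-8]},{"slide":[0,0,-120],"rot":[0,0,-8]},{"slide":[0,0,-120],"rot":[0,0,-8]}]'
python3 - <<'E'
from h import *
a=read_camera("side")[:,:,::-1][110:240,180:340];b=read_camera("wrist")[:,:,::-1]
cv2.imwrite("pics/s6.png",np.hstack([cv2.resize(a,(400,325),interpolation=cv2.INTER_CUBIC),cv2.resize(b,(400,325))]))
E
```

```text
t: 12.8
ee_pos: [0.5477, -0.1604, 0.1848]
tool_rot: [179.7, 0.0, 77.3]
wrist_force: [0.0, 0.1, 0.7]
grip_width: 0.0427
gripper_force: 0.0
```

View pics/s6.png

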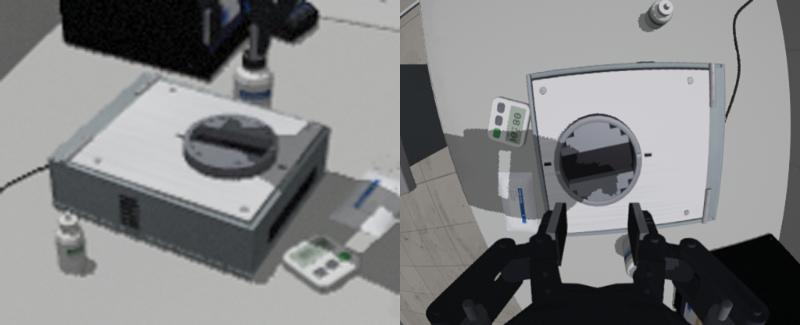

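The hatch is held shut, but the slot looks a few degrees anticlockwise of the marks. I'm measuring that.

```bash
cat > m.py <<'E'
from h import *
c=camera_info("wrist");im=np.ascontiguousarray(read_camera("wrist")[:,:,::-1]);g=cv2.cvtColor(im,cv2.COLOR_BGR2GRAY)
import sys
u0,u1,v0,v1=map(int,sys.argv[1:5]);m=np.zeros_like(g);m[v0:v1,u0:u1]=(g[v0:v1,u0:u1]<52)*255
for k in cv2.findContours(m,0,1)[0]:
    a=cv2.contourArea(k)
    if a<8: continue
    P=ray("wrist",k[:,0],.075 if a>500 else .071,c)[:,:2].astype(np.float32)
    r=cv2.minAreaRect(P*1000);b=cv2.boxPoints(r);e=max((b[1]-b[0],b[2]-b[1]),key=np.linalg.norm)
    print(a,np.round(r[0],1),np.round(r[1],1),"dir",np.degrees(np.arctan2(e[1],e[0])).round(1))
E
python3 m.py 170 340 130 250; python3 -c "
from rig import *;print(get_obs()['t'])"
```

```text
39.0 [ 575.8 -226.4] [10.6  6.1] dir 80.7
45.0 [ 490.8 -207.2] [10.7  7.1] dir 74.0
14.0 [ 511.2 -192.9] [4.3 4.8] dir -12.3
16.5 [ 487.1 -152.5] [3.  7.8] dir -12.7
13.5 [ 512.5 -136.2] [5.5 3.7] dir 13.5
3122.0 [ 546.5 -161.9] [89.8 41.1] dir 1.7
12.95
```

```bash
python3 -m inch '[{"slide":[-30,-6,0],"rot":[0,0,0]},{"slide":[-60,-12,0],"rot":[0,0,0]},{"slide":[-90,-18,0],"rot":[0,0,0]},{"slide":[-120,-24,0],"rot":[0,0,0]},{"slide":[-150,-30,0],"rot":[0,0,0]},{"slide":[-180,-36,0],"rot":[0,0,0]},{"slide":[-210,-42,0],"rot":[0,0,0]},{"slide":[-236,-47,0],"rot":[0,0,0]},{"slide":[-236,-47,0],"rot":[0,0,0]}]'
python3 - <<'E'
from h import *
im=np.ascontiguousarray(read_camera("top")[:,:,::-1]);cv2.imwrite("pics/t7.png",im)
x0,y0,x1,y1=240,130,350,245
cv2.imwrite("pics/c7.png",cv2.resize(im[y0:y1,x0:x1],None,fx=5,fy=5,interpolation=cv2.INTER_CUBIC))
g=cv2.cvtColor(im,cv2.COLOR_BGR2GRAY)
big=cv2.resize(g[180:228,270:326],None,fx=8,fy=8,interpolation=cv2.INTER_CUBIC)
for th in(80,95,105):
    c=max(cv2.findContours((big<th).astype(np.uint8)*255,0,1)[0],key=cv2.contourArea);r=cv2.minAreaRect(c)
    b=(cv2.boxPoints(r)+.5)/8-.5+[270,180];P=ray("top",b,.08)
    print(th,b.round(1).tolist(),P.mean(0).round(4))
    for i in(0,1): d=P[i+1]-P[i];print(np.linalg.norm(d).round(4),np.degrees(np.arctan2(d[1],d[0])))
E
```

```text
t: 13.7
ee_pos: [0.4469, -0.3833, 0.1793]
tool_rot: [-179.9, -0.0, 77.1]
wrist_force: [-1.0, 0.3, -0.3]
grip_width: 0.0425
gripper_force: 0.0Traceback (most recent call last):
  File "<stdin>", line 8, in <module>
ValueError: max() iterable argument is empty
```

View pics/c7.png

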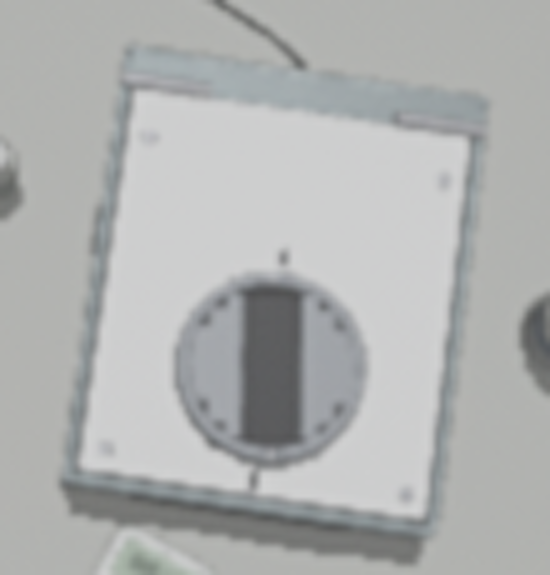

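The slot ((272,285)–(270,445)) is about 7° short of the marks ((283,258), (254,482)). The cause was my turn back under load: the fingertips' friction on the slot floor dragged the fastener. I'll re-enter, turn to the stop again, and lift straight out without turning back.

```bash
python3 -m inch '[{"slide":[30,6,0],"rot":[0,0,-2]},{"slide":[60,12,0],"rot":[0,0,-4]},{"slide":[90,18,0],"rot":[0,0,-6]},{"slide":[120,24,0],"rot":[0,0,-8]},{"slide":[150,30,0],"rot":[0,0,-10]},{"slide":[180,36,0],"rot":[0,0,-11]},{"slide":[210,42,0],"rot":[0,0,-11]},{"slide":[236,47,0],"rot":[0,0,-11]},{"slide":[236,47,0],"rot":[0,0,-11]},{"slide":[236,47,0],"rot":[0,0,-11]}]'
```

```text
t: 14.58
ee_pos: [0.5468, -0.1578, 0.18]
tool_rot: [-179.9, -0.0, 88.5]
wrist_force: [0.3, -0.4, 0.0]
grip_width: 0.0424
gripper_force: 0.0
```

```bash
python3 -m inch '[{"slide":[0,0,20],"rot":[0,0,0]},{"slide":[0,0,40],"rot":[0,0,0]},{"slide":[0,0,60],"rot":[0,0,0]},{"slide":[0,0,80],"rot":[0,0,0]},{"slide":[0,0,95],"rot":[0,0,0]},{"slide":[0,0,103],"rot":[0,0,0]},{"slide":[0,0,108],"rot":[0,0,0]},{"slide":[0,0,110],"rot":[0,0,0]},{"slide":[0,0,110],"rot":[0,0,0]}]'
```

```text
t: 15.33
ee_pos: [0.5468, -0.1603, 0.0709]
tool_rot: [-180.0, 0.0, 88.3]
wrist_force: [-0.3, 0.2, -0.2]
grip_width: 0.0429
gripper_force: 0.0
```

```bash
python3 -m inch '[{"slide":[0,0,3],"rot":[0,0,0]},{"slide":[0,0,6],"rot":[0,0,0]},{"slide":[0,0,8],"rot":[0,0,0]},{"slide":[0,0,9],"rot":[0,0,0]},{"slide":[0,0,9],"rot":[0,0,0]},{"slide":[0,0,9],"rot":[0,0,0]}]'; python3 -m inch '[{"slide":[0,0,0],"rot":[0,0,4]},{"slide":[0,0,0],"rot":[0,0,8]},{"slide":[0,0,0],"rot":[0,0,12]},{"slide":[0,0,0],"rot":[0,0,16]},{"slide":[0,0,0],"rot":[0,0,16]},{"slide":[0,0,0],"rot":[0,0,16]}]';python3 -c "
from rig import *;print(get_obs()['ft_torque'])"
```

```text
t: 15.83
ee_pos: [0.5472, -0.1603, 0.0629]
tool_rot: [179.9, 0.0, 88.3]
wrist_force: [-1.1, 0.6, 11.8]
grip_width: 0.0427
gripper_force: 5.4
t: 16.33
ee_pos: [0.5475, -0.1605, 0.0629]
tool_rot: [179.9, 0.0, 72.3]
wrist_force: [-1.5, -0.5, 9.5]
grip_width: 0.0425
gripper_force: 4.9
[-0.11937384  0.16726276 -0.11149181]
```

```bash
for i in 1 2 3; do python3 -m inch '[{"slide":[0,0,0],"rot":[0,0,1]},{"slide":[0,0,0],"rot":[0,0,2]},{"slide":[0,0,0],"rot":[0,0,2]}]' | egrep 'ee_pos|wrist|rot'; python3 -c "
from rig import *;print(get_obs()['ft_torque'])"; done
```

```text
ee_pos: [0.5476, -0.1603, 0.0629]
tool_rot: [179.9, 0.0, 70.3]
wrist_force: [0.4, 0.9, 9.3]
[ 0.12960177 -0.00676249  0.2841711 ]
ee_pos: [0.5477, -0.1603, 0.0629]
tool_rot: [179.8, 0.0, 68.4]
wrist_force: [0.4, 1.1, 8.9]
[ 0.27685809 -0.07074089  1.43455072]
ee_pos: [0.5477, -0.1603, 0.0629]
tool_rot: [179.8, 0.1, 66.6]
wrist_force: [1.4, 1.7, 9.5]
[ 0.31995131 -0.10632618  2.86591785]
```

The hard stop is confirmed at 2.9 N m. I'll relax to a light clockwise torque, lift straight out, move aside and verify.

```bash
python3 -m inch '[{"slide":[0,0,0],"rot":[0,0,-2]},{"slide":[0,0,-0.5],"rot":[0,0,-3]},{"slide":[0,0,-1],"rot":[0,0,-3]},{"slide":[0,0,-2],"rot":[0,0,-3]},{"slide":[0,0,-4],"rot":[0,0,-3]},{"slide":[0,0,-8],"rot":[0,0,-3]},{"slide":[0,0,-15],"rot":[0,0,-3]},{"slide":[0,0,-30],"rot":[0,0,-3]},{"slide":[0,0,-50],"rot":[0,0,-3]},{"slide":[0,0,-80],"rot":[0,0,-3]},{"slide":[0,0,-110],"rot":[0,0,-3]},{"slide":[0,0,-120],"rot":[0,0,-3]},{"slide":[0,0,-120],"rot":[0,0,-3]}]'
python3 -m inch '[{"slide":[-30,-6,0],"rot":[0,0,0]},{"slide":[-60,-12,0],"rot":[0,0,0]},{"slide":[-90,-18,0],"rot":[0,0,0]},{"slide":[-120,-24,0],"rot":[0,0,0]},{"slide":[-150,-30,0],"rot":[0,0,0]},{"slide":[-180,-55,0],"rot":[0,0,0]},{"slide":[-210,-70,0],"rot":[0,0,0]},{"slide":[-210,-70,0],"rot":[0,0,0]}]'
python3 - <<'E'
from h import *
im=np.ascontiguousarray(read_camera("top")[:,:,::-1]);cv2.imwrite("pics/t8.png",im)
for f in("top0","t7","t8"):
    g=cv2.cvtColor(cv2.imread(f"pics/{f}.png"),cv2.COLOR_BGR2GRAY)
    big=cv2.resize(g[180:228,270:322],None,fx=8,fy=8,interpolation=cv2.INTER_CUBIC)
    c=max(cv2.findContours((big<118).astype(np.uint8)*255,0,1)[0],key=cv2.contourArea);r=cv2.minAreaRect(c)
    b=(cv2.boxPoints(r)+.5)/8-.5+[270,180];P=ray("top",b,.08)
    print(f,P.mean(0).round(4),[(np.linalg.norm(d).round(4),np.degrees(np.arctan2(d[1],d[0])).round(1)) for d in(P[1]-P[0],P[2]-P[1])])
# marks at .07 from t7 crop pixels
M=ray("top",np.array([[240+283/5,130+258/5],[240+254/5,130+482/5]])-.4,.071);d=M[0]-M[1];print("marks",np.degrees(np.arctan2(d[1],d[0])))
a=cv2.imread("pics/top0.png");print("diff elsewhere:")
for n,(u,v) in dict(timer=(269,249),pouch=(314,260),buf=(238,163),reag=(357,194)).items():
    print(n,cv2.absdiff(a,im)[v-18:v+18,u-18:u+18].mean().round(1))
E
```

```text
t: 18.17
ee_pos: [0.5475, -0.1604, 0.1849]
tool_rot: [179.7, -0.0, 69.2]
wrist_force: [-0.1, 1.0, -0.1]
grip_width: 0.0427
gripper_force: 0.0
t: 18.83
ee_pos: [0.4032, -0.3341, 0.1806]
tool_rot: [-179.8, -0.0, 69.1]
wrist_force: [-0.5, 0.2, 0.8]
grip_width: 0.0426
gripper_force: 0.0
top0 [ 0.5558 -0.1641  0.08  ] [(np.float64(0.0344), np.float64(-9.8)), (np.float64(0.0901), np.float64(-99.4))]
t7 [ 0.5496 -0.1606  0.08  ] [(np.float64(0.0857), np.float64(-0.8)), (np.float64(0.0331), np.float64(-90.0))]
t8 [ 0.5498 -0.1609  0.08  ] [(np.float64(0.0855), np.float64(-7.8)), (np.float64(0.0328), np.float64(-97.1))]
marks -7.764790206860311
diff elsewhere:
timer 8.2
pouch 8.1
buf 8.2
reag 7.5
```

```bash
python3 -c "
from rig import *;print(sign_off())"
```

```text
the job is handed in; nothing more can be done
None
```

The hatch is shut and locked: the fastener went to its hard stop on a second pass, after my first release dragged it about 7° back. In the last top view the slot lies along the marks (−7.8° for both), the loose items appear unmoved, and the job was handed in just after 18.8 s.

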